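# Load the instrument tray into the steriliser cradle until the catch snaps

## Robot

A 6-joint arm with a two-finger parallel gripper is mounted at the origin on the work surface. World frame = base frame: x ahead of the robot, y to its left, z up, the work surface at z = 0. Lengths are in mm, angles in rad, forces in N, time in s.
With the tool pointing down it reaches from about 325 to 900 mm from the base axis. Payload 6.1 kg.
Tool frame: the origin (TCP) lies midway between the tips of the shut fingers; the grasp point (between the pads) lies 19 mm behind it; z points along the fingers, y is the direction in which the jaws open and shut (so a half turn about z gives the same grasp; the last joint's range is limited). The gripper opens to 85 mm and grips with 20 to 120 N. Pads are 22 mm wide; open, the fingers measure 114 mm over their backs; the gripper's body (76 mm by 85 mm) begins 54 mm behind the grasp point. The pads swing forward as they close: fully open they stand 13 mm farther back than shut.
Start: joints at [0.998, 0.22, 1.526, -0, 1.395, -0.126], TCP at [270.049, 563.64, 231.3] pointing down, gripper open.
Joint ranges: [-2.98, 2.98], [-0.91, 2.08], [0.09, 2.57], [-1.24, 4.39], [0.2, 2.65], [-2.68, 2.68]. Speed limits (rad/s): [2.57, 2.57, 3.01, 3.14, 3.14, 3.14].

## Interface

Orientations are given as a unit quaternion [w, x, y, z].
In Python, from cell import robot gives the robot as it stands.
- The arm moves only by the tool apply_moves, never from a script. Its argument "steps" is one flat list of numbers, 7 for each row, row after row: the turn, a rotation vector about the tool's x, y, z scaled (see below), then the shift along the tool's x, y, z scaled (see below), then the opening, from -1 (shut) to 1 (fully open). A call has 1 to 20 rows; each row shifts and turns the pose as measured when the row begins, along the tool's axes as they then stand; what a row does not reach is not made up. The controller multiplies each number of a shift by 20 mm and each number of a turn by 5 degrees. A row lasts 1/8 s, in which the tool goes at most 62.5 mm and 10.7 degrees, less where a joint would pass 70% of its speed; a pose out of reach is approached as far as the arm can. A call with a number of a shift or a turn outside -1 to 1 is refused whole. A call with a gripper value outside its range is refused whole. The fingers move at their own pace and stop on an object; the grip force is fixed at half the most. Time passes only in rows, so rows that do not move let the fingers close. It gives the time, the measured TCP pose, the force and the opening at its end, in the units of the state.
- robot.observe(): the state, without advancing time (a new reading comes with each control period).
- robot.snapshot(name): name is "scene" or "top"; returns the picture (480x640x3 uint8, blue, green, red); there is no depth.
- robot.camera_params(name): a dict with "fx", "fy", "cx", "cy" (pixels), "world_from_camera" (4x4, takes a point from camera to world coordinates). Camera axes: x right, y up, looking along -z (the intrinsics and any distortion apply to the point x, -y, -z); pixel columns grow to the right and rows downward; lengths in mm; the calibration is good to about 2 mm. A picture is of the moment at which its call begins. camera_params takes no time and is no camera call.
- robot.job_done(): hands the job in, once; it reports no verdict.
Trained networks look in the newest picture that a camera, given by its name, has taken for a name from the list of things; names that differ only in an ending like _2 or _b are one class to them, and where a whole thing is asked for, a point or a joint stands for the part that bears it (a point fixed in the world has none). Each returns a list of dicts, best first, with "score" (0 to 1); they miss things now and then, are a little off and sometimes report something else, mostly with a low value. They report only what shows in the picture. A call takes as long as a camera call. They do not tell look-alikes from the thing itself.
- robot.boxes_of(target, camera): "box" ([left, top, width, height] in pixels, round what is visible of it).
The state is a dict: "t": time; "joint_positions": joint angles; "qvel": joint speeds; "effort": joint torques, N m; "tcp_pos": TCP position; "tool_rot": TCP orientation; "ft_force": force on the tool from outside, world axes, zero at the start; "moment": the same for the moment, N m; "opening": finger opening in mm.
Only numpy, scipy, OpenCV 4.12 (cv2) and the standard library are available. Lean on these libraries where they do the work, as an engineer would, in place of code of your own. Each camera call takes 0.05 s, during which the arm holds its last target. There are 200 camera calls.

## Task

Pick up the blue tray of dental instruments by its handle and slide it between the runners of the metal cradle, pushing it home against the spring bumper until the red catch snaps up behind it and holds it there. The gripper cannot follow under the green bridge, so let go of the handle before it and push the tray the rest of the way by its outer end. Keep the tray level enough that both instruments stay in it, never tip it steeply, leave the bottle, dish and clear box where they are, and let go at the end.

Things in the scene. Friction and masses are not known exactly. Their poses are not given: they have to be found in the camera images.
- tray_center (a point): centre (half-way up) of the loose blue plastic tray: 180 mm long (its x) x 120 wide (its y) x 24 high, walls and floor 4 mm, 0.3 to 0.5 kg plus instruments; underside 12 mm below this point. Both ends alike, either may go in first; 'nose' = the end that goes in first, 'tail' = the other. z up
- tray_handle (a point): centre of the tray's steel handle over the tray's middle: level bar 66 mm along tray y, 10 mm thick along tray x, 12 mm high, 40 mm above the tray's underside, on posts at tray y=+-30 mm; the space below it is free between the posts down to the tray's floor. Best pinched across its 10 mm thickness from above. Axes as the tray
- cradle: fixed aluminium cradle with slippery white runners; origin at the centre of its underside on the bench, x = sliding-in direction (its mouth is at -x), z up. Runner tops 45 mm above the bench, from x=-100 to +100 mm, with down-sloping lips to x=-120. Cheeks 124 mm apart inside, 80 mm high. Home: tray centre at x=0, y=0, tail against the catch teeth, underside 45 mm above the bench
- cradle_mouth (a point): middle of the cradle's mouth at runner height (cradle x=-100, y=0, z=45 mm); axes as the cradle. Flared side guides (35 to 80 mm above the bench) widen it to about 150 mm at x=-126. Upper guides over the tray's side rims start at cradle x=-60 (lead-ins slope up from -80), underside 73 mm above the bench, 4 mm above the rims; before x=-80 the cradle is open above
- bridge (a point): middle of the underside of the green bridge plate across the cradle (cradle x=20, y=0, z=100 mm); it spans cradle x=-5 to +45 mm, 100 to 105 mm above the bench. The tray's handle (top 91 mm above the bench when on the runners) passes under it, a gripper holding the handle does not
- bumper_face (a point): rubber face of the spring bumper at the cradle's far end (at rest cradle x=80, y=0, z=58 mm). The nose meets it 10 mm before home; it then pushes back with 1.5 N rising to 3.5 N at home and 4.5 N at the rigid stops, 5 mm past home. A tray left short of the catch is not held. Pushing all the way takes some 4 to 12 N, with friction
- catch (a joint): travel in m of the red spring catch at the cradle's mouth: 0 up, 0.012 fully down. Two teeth 10 mm wide at cradle y=+-44 mm (free between them), 8 mm above the runners, back face at x=-90 mm, sloping up at 30 degrees from x=-113, so an entering tray presses them down 8 mm (1 to 3 N); they snap up behind the tail once the tray centre passes x=0
- scaler_a_mid (a point): centre of the handle of a loose instrument (violet grip), 9 mm thick, about 125 mm long, lying along the tray in notches at tray y=+43 mm; must stay in the tray
- scaler_b_mid (a point): centre of the handle of the other instrument (magenta grip), the same size, at tray y=-43 mm; must stay in the tray
- spray_mid (a point): middle of a loose white bottle with green cap, 68 mm across, 170 mm high; bystander
- dish_mid (a point): middle of a loose small steel bowl, 76 mm across, 35 mm high; bystander
- soakbox_mid (a point): middle of a loose clear open soaking box 200 x 140 x 90 mm; bystander
There are look-alikes about, which are no part of the job. Of the things shaped like the part that bears tray_center, the blue one is meant.

How it is judged (in metres and radians):
On the way, in this order (a step that is already met when the one before it is completed fails the run):
1. the loaded tray is lifted off the bench (height (world z) of tray_center above 0.045 m), for 0.2 s.
2. the tray is on its way in between the runners, pressing the catch down (value of joint catch above 0.004 m and x of tray_center in the frame of cradle between -0.19 and -0.006 m and y of tray_center in the frame of cradle between -0.006 and 0.006 m and z of tray_center in the frame of cradle between 0.05 and 0.07 m), for 0.1 s.
At the end, for the whole second after the job is handed in: the tray held home on the runners: centre -3.5 to +6 mm from home along the cradle, within 4 mm sideways, 53 to 61 mm above the bench, in line within 0.06 rad (either end first), level within 0.05 rad, catch up (under 2 mm), both instruments in the tray (x of tray_center in the frame of cradle between -0.0035 and 0.006 m and y of tray_center in the frame of cradle between -0.004 and 0.004 m and z of tray_center in the frame of cradle between 0.053 and 0.061 m and angle between the x axis of tray_center and the x axis of cradle, either way round below 0.06 rad and angle between tray_center's own z axis and vertical below 0.05 rad and value of joint catch below 0.002 m and x of scaler_a_mid in the frame of tray_center between -0.045 and 0.045 m and y of scaler_a_mid in the frame of tray_center between -0.056 and 0.056 m and z of scaler_a_mid in the frame of tray_center between -0.015 and 0.012 m and x of scaler_b_mid in the frame of tray_center between -0.045 and 0.045 m and y of scaler_b_mid in the frame of tray_center between -0.056 and 0.056 m and z of scaler_b_mid in the frame of tray_center between -0.015 and 0.012 m); the robot touches nothing.
It fails at once if an instrument falls out of the tray (distance between any of scaler_a_mid, scaler_b_mid and tray_center above 0.085 m).
It fails at once if the tray is tipped steeply (more than 0.5 rad) (angle between tray_center's own z axis and vertical above 0.5 rad).
It fails at once if the bottle, dish or clear box is displaced by more than 30 mm or knocked over (distance of any of spray_mid, dish_mid, soakbox_mid from where it was at the start of the episode above 0.03 m or angle between any of spray_mid, dish_mid, soakbox_mid's own z axis and vertical above 0.5 rad).
It also fails if it takes over 61 s, if anything falls off the work surface, if the arm or the gripper's body presses on something with over 40 N, if the wrist force passes 120 N, or if a joint passes its speed limit or range.

## Working session

There is one attempt and no reset: what is moved stays moved. The work goes in short steps, Python scripts to look and compute and a tool call to move; the robot and the scene stay as the last step left them, time stands still between calls to the robot, and variables do not carry over. Pictures are saved under pics/ and viewed, about 8 in all and at most 12, crops included, and the job is handed in when it is done.

Besides the shell and the picture viewer there is one more tool, called after "Emit:" as a command line: name --argument value ..., lists and objects as JSON in quotes. apply_moves: Moves the arm, as the interface text tells. Shifts and turns lie within -1 to 1; 1 stands for 20 mm of shift or 5 degrees of turn. Its arguments: {"type":"object","properties":{"steps":{"type":"array"}},"required":["steps"]}

```bash
mkdir -p pics; cat > h.py <<'E'
import numpy as np, cv2
from cell import robot
from scipy.spatial.transform import Rotation as R
def ray(cam,u,v):
    p=robot.camera_params(cam); T=np.array(p["world_from_camera"])
    d=T[:3,:3]@np.array([(u-p["cx"])/p["fx"],-(v-p["cy"])/p["fy"],-1]); return T[:3,3],d
def at(cam,u,v,z):
    o,d=ray(cam,u,v); return o+d*(z-o[2])/d[2]
def pix(cam,P):
    p=robot.camera_params(cam); T=np.array(p["world_from_camera"]); c=T[:3,:3].T@(np.array(P)-T[:3,3])
    return np.array([p["cx"]+p["fx"]*c[0]/-c[2], p["cy"]-p["fy"]*c[1]/-c[2]])
E
python3 - <<'E'
from h import *
for c in("scene","top"):
    im=robot.snapshot(c); cv2.imwrite(f"pics/{c}0.png",im); p=robot.camera_params(c); print(c,{k:np.round(v,3).tolist() for k,v in p.items()})
    for t in("tray_center","tray_handle","cradle","bridge","catch"):
        print(t,[(np.round(b["box"]).tolist(),round(b["score"],2)) for b in robot.boxes_of(t,c)[:4]])
print(robot.observe())
E
```

```text
scene {'fx': 491.213, 'fy': 491.213, 'cx': 321.197, 'cy': 246.457, 'world_from_camera': [[-0.133, -0.837, 0.531, 982.778], [0.991, -0.11, 0.076, 209.439], [-0.005, 0.537, 0.844, 881.822], [0.0, 0.0, 0.0, 1.0]]}
tray_center [([361.0, 133.0, 92.0, 61.0], 0.67), ([327.0, 209.0, 97.0, 68.0], 0.63)]
tray_handle [([285.0, 300.0, 82.0, 105.0], 0.74), ([331.0, 213.0, 95.0, 61.0], 0.65), ([362.0, 128.0, 93.0, 66.0], 0.63)]
cradle [([72.0, 238.0, 134.0, 142.0], 0.94)]
bridge [([74.0, 236.0, 133.0, 143.0], 0.71)]
catch [([138.0, 253.0, 50.0, 24.0], 0.68), ([177.0, 382.0, 53.0, 61.0], 0.16)]
top {'fx': 514.05, 'fy': 514.05, 'cx': 322.526, 'cy': 237.356, 'world_from_camera': [[0.027, 0.985, -0.173, 264.412], [-0.999, 0.022, -0.026, 112.69], [-0.022, 0.174, 0.985, 1335.103], [0.0, 0.0, 0.0, 1.0]]}
tray_center [([214.0, 328.0, 83.0, 79.0], 0.77), ([248.0, 238.0, 80.0, 65.0], 0.71), ([288.0, 142.0, 51.0, 71.0], 0.6)]
tray_handle [([248.0, 239.0, 77.0, 64.0], 0.96), ([288.0, 143.0, 51.0, 70.0], 0.92)]
cradle [([417.0, 139.0, 68.0, 97.0], 0.81)]
bridge [([414.0, 138.0, 73.0, 101.0], 0.68)]
catch [([427.0, 219.0, 43.0, 12.0], 0.5)]
{'t': 0.6, 'joint_positions': array([ 9.97899035e-01,  2.20418226e-01,  1.52646657e+00, -4.37797700e-05,
        1.39471708e+00, -1.26101870e-01]), 'qvel': array([-0.00013545,  0.00042555,  0.00102022,  0.00085538,  0.00026467,
        0.00198118]), 'effort': array([-1.07638971e-03, -4.96522200e+01, -3.89515615e+01, -2.91301421e-04,
        1.16225663e-03,  3.50994821e-05]), 'tcp_pos': array([270.06599044, 563.63899634, 231.30605718]), 'tool_rot': array([ 1.86689594e-05,  2.21540435e-01,  9.75151186e-01, -1.17136993e-05]), 'ft_force': array([0.67604518, 0.5677775 , 0.55745373]), 'moment': array([0.00074877, 0.01294271, 0.07366638]), 'opening': 85.65715321013906}
```

View pics/scene0.png

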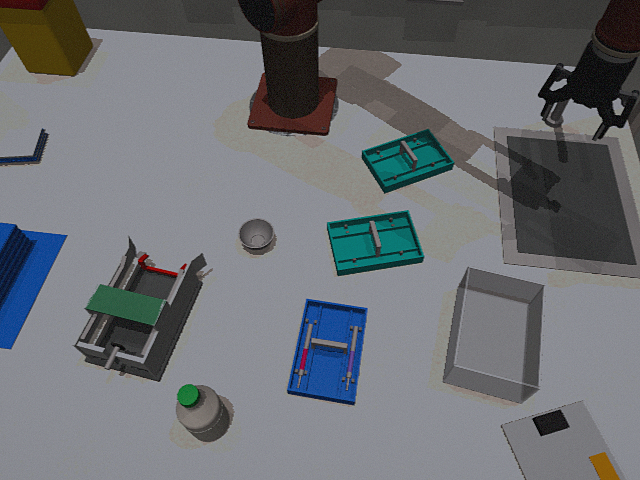

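View pics/top0.png

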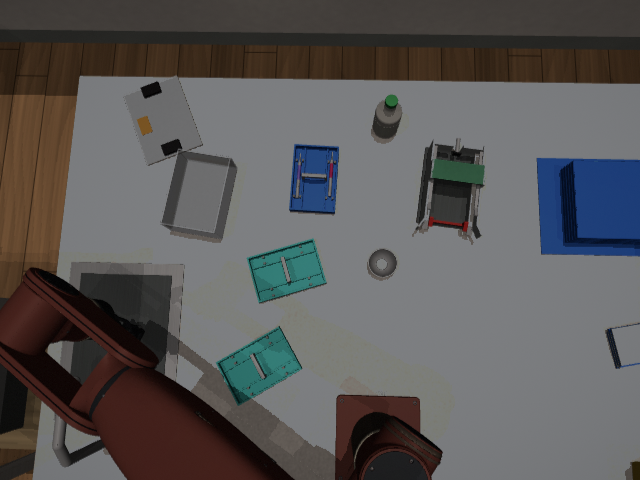

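The scene view has three candidates: teal trays at (408,160) and (375,242), and the blue tray with violet and magenta instruments at (329,350). The blue pile at the left edge is not a tray. By the description I choose the blue one at scene (329,350), top (315,180). The cradle has its mouth and red catch facing the robot at scene (160,268), top (449,224).

```bash
cat > m.py <<'E'
from h import *
def seg(im,lo,hi,roi):
    h=cv2.cvtColor(im,cv2.COLOR_BGR2HSV); m=cv2.inRange(h,lo,hi); k=np.zeros_like(m); x,y,w,hh=roi; k[y:y+hh,x:x+w]=m[y:y+hh,x:x+w]; return k
def poly(cam,k,z):
    # rectify mask at plane z (0.5 mm/px) and fit a rectangle
    ys,xs=np.nonzero(k); P=np.array([at(cam,x,y,z)[:2] for x,y in zip(xs,ys)],np.float32)
    return cv2.minAreaRect(P)
E
python3 - <<'E'
from m import *
B=((100,120,60),(125,255,255)); G=((45,80,30),(85,255,255)); RR=((0,150,80),(8,255,255))
out={}
for c,rt,rc in(("top",(280,130,70,95),(405,130,90,115)),("scene",(275,285,105,130),(60,225,160,165))):
    im=cv2.imread(f"pics/{c}0.png")
    k=seg(im,*B,rt); k=cv2.morphologyEx(k,cv2.MORPH_OPEN,np.ones((3,3))); print(c,"tray z24",poly(c,k,24), "z12",poly(c,k,12))
    k=seg(im,*G,rc); print("bridge",poly(c,k,105))
    k=seg(im,*RR,rc); n,l,s,ce=cv2.connectedComponentsWithStats(k)
    print("red",[(s[i,:5].tolist(),at(c,*ce[i],50)[:2].round(1).tolist()) for i in range(1,n) if s[i,4]>4], poly(c,k,50))
a=cv2.imread("pics/top0.png"); b=cv2.imread("pics/scene0.png")
A=cv2.resize(a[130:245,280:495],None,fx=3.7,fy=3.7,interpolation=2)[:, :800]; cv2.imwrite("pics/c1.png",A)
A=cv2.resize(b[225:410,60:380],None,fx=2.5,fy=2.5,interpolation=2); cv2.imwrite("pics/c2.png",A)
E
```

```text
Traceback (most recent call last):
  File "m.py", line 6, in poly
    ys,xs=np.nonzero(k); P=np.array([at(cam,x,y,z)[:2] for x,y in zip(xs,ys)],np.float32)
                                     ~~^^^^^^^^^^^
  File "h.py", line 8, in at
    o,d=ray(cam,u,v); return o+d*(z-o[2])/d[2]
        ~~~^^^^^^^^^
  File "h.py", line 5, in ray
    p=robot.camera_params(cam); T=np.array(p["world_from_camera"])
ValueError: time passes only in moves, steps and waits
```

```bash
sed -i 's/^def ray/import functools\n@functools.lru_cache\ndef cp(c): return robot.camera_params(c)\ndef ray/; s/p=robot.camera_params(cam)/p=cp(cam)/' h.py
python3 - <<'E'
from m import *
B=((100,120,60),(125,255,255)); G=((45,80,30),(85,255,255)); RR=((0,150,80),(8,255,255))
out={}
for c,rt,rc in(("top",(280,130,70,95),(405,130,90,115)),("scene",(275,285,105,130),(60,225,160,165))):
    im=cv2.imread(f"pics/{c}0.png")
    k=seg(im,*B,rt); k=cv2.morphologyEx(k,cv2.MORPH_OPEN,np.ones((3,3))); print(c,"tray z24",poly(c,k,24), "z12",poly(c,k,12))
    k=seg(im,*G,rc); print("bridge",poly(c,k,105))
    k=seg(im,*RR,rc); n,l,s,ce=cv2.connectedComponentsWithStats(k)
    print("red",[(s[i,:5].tolist(),at(c,*ce[i],50)[:2].round(1).tolist()) for i in range(1,n) if s[i,4]>4], poly(c,k,50))
a=cv2.imread("pics/top0.png"); b=cv2.imread("pics/scene0.png")
A=cv2.resize(a[130:245,280:495],None,fx=3.7,fy=3.7,interpolation=2)[:, :800]; cv2.imwrite("pics/c1.png",A)
A=cv2.resize(b[225:410,60:380],None,fx=2.5,fy=2.5,interpolation=2); cv2.imwrite("pics/c2.png",A)
E
```

```text
top tray z24 ((650.383544921875, 175.20335388183594), (119.53203582763672, 170.1682586669922), 87.69066619873047) z12 ((653.9161987304688, 175.77549743652344), (120.6260757446289, 171.72569274902344), 87.69066619873047)
bridge ((654.3558959960938, -183.72369384765625), (124.85704803466797, 50.576499938964844), 83.2037124633789)
red [([428, 217, 34, 9, 98], [536.8, -153.5]), ([463, 222, 5, 10, 36], [526.9, -213.4])] ((532.9388427734375, -169.65185546875), (97.66947937011719, 23.91087532043457), 81.78815460205078)
scene tray z24 ((660.5623779296875, 175.18942260742188), (119.33245849609375, 173.41744995117188), 87.79602813720703) z12 ((656.054931640625, 174.7103271484375), (121.0018081665039, 175.8433380126953), 87.79602813720703)
bridge ((713.1993408203125, -144.46900939941406), (256.3612365722656, 130.37181091308594), 33.33673858642578)
red [([138, 254, 10, 8, 37], [531.3, -213.4]), ([180, 264, 6, 6, 19], [540.4, -127.3]), ([146, 266, 32, 10, 80], [554.1, -166.7])] ((542.2420043945312, -172.4219970703125), (95.3288803100586, 28.776226043701172), 82.01742553710938)
```

View pics/c1.png

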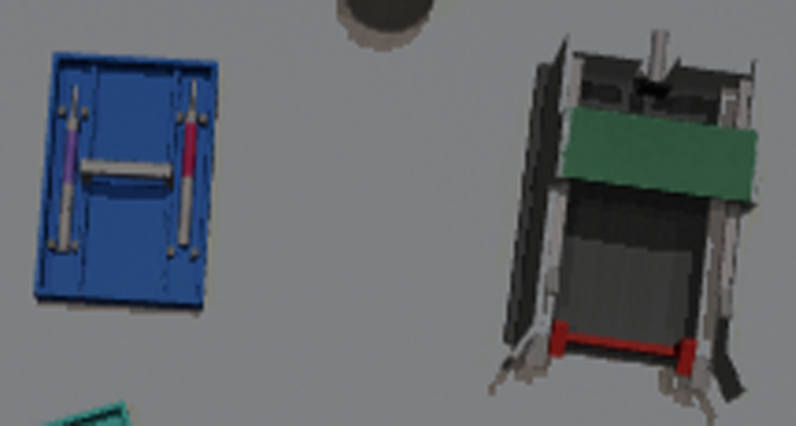

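View pics/c2.png

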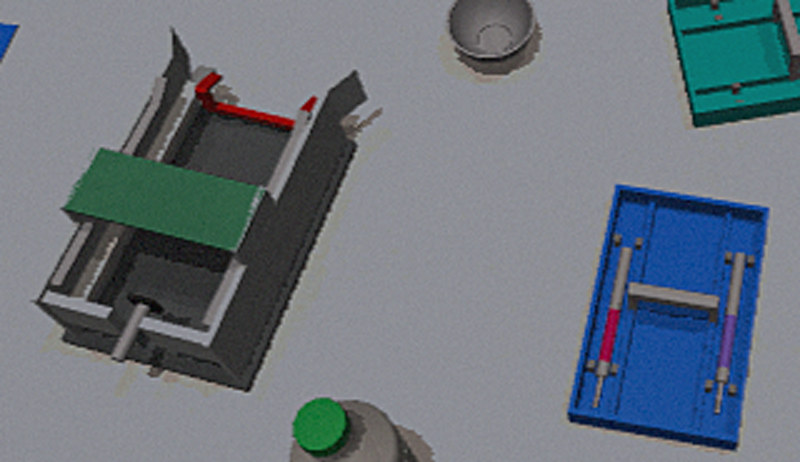

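The crops show the blue tray with its steel handle bar (top about (314,175)) and both instruments, so this is the right one. The cradle shows its green bridge, red teeth and a mouth that is clear. I'll turn the wrist in line with the tray while I refine the numbers.

Emit:
apply_moves --steps '[0,0,1,0,0,0,1,0,0,1,0,0,0,1,0,0,1,0,0,0,1,0,0,1,0,0,0,1,0,0,1,0,0,0,1,0,0,1,0,0,0,1,0,0,1,0,0,0,1,0,0,1,0,0,0,1,0,0,1,0,0,0,1,0,0,1,0,0,0,1,0,0,1,0,0,0,1,0,0,1,0,0,0,1,0,0,1,0,0,0,1,0,0,0.35,0,0,0,1]'

```text
t: 2.35
tcp_pos: [270.1, 563.8, 231.9]
tool_rot: [-0.0, 0.735, 0.678, 0.0]
ft_force: [-1.0, -0.2, -0.4]
opening: 85.6
```

```bash
cat >> h.py <<'E'
def state():
    s=robot.observe(); q=s["tool_rot"]; Rm=R.from_quat([q[1],q[2],q[3],q[0]]).as_matrix()
    print("t",round(s["t"],2),"tcp",s["tcp_pos"].round(1),"yaw_y",round(np.degrees(np.arctan2(Rm[1,1],Rm[0,1])),2),"z",Rm[:,2].round(3),"F",s["ft_force"].round(1),"open",round(s["opening"],1)); return s["tcp_pos"],Rm
def rel(P):
    p,Rm=state(); print("units",(Rm.T@(np.array(P)-p)/20).round(2))
E
python3 - <<'E'
from m import *
G=((45,80,30),(85,255,255))
im=cv2.imread("pics/scene0.png"); k=seg(im,*G,(60,270,110,57)); print("bridge scene",poly("scene",k,105))
# handle top face ends, z=46
a,b=[at("top",280+u/3.7,130+v/3.7,46)for u,v in((80,165),(172,171))]; print("handle top",(a+b)/2,a,b)
a,b=[at("scene",60+u/2.5,225+v/2.5,46)for u,v in((629,288),(719,301))]; print("handle scene",(a+b)/2,a,b)
for n,c,u,v,z in(("bottle","scene",188,395,170),("dish","scene",256,229,35),("boxnear","scene",466,270,90),("box2","scene",545,285,90)): print(n,at(c,u,v,z))
state()
E
```

```text
bridge scene ((638.111083984375, -181.45260620117188), (129.31703186035156, 106.51675415039062), 81.93418884277344)
handle top [654.09327934 173.79153851  46.        ] [655.64003896 206.23621862  46.        ] [652.54651972 141.34685839  46.        ]
handle scene [657.34106571 176.65437207  46.        ] [656.71194848 144.05634518  46.        ] [657.97018294 209.25239895  46.        ]
bottle [811.19926212 -10.96607663 170.        ]
dish [424.39739499  -7.47882399  35.        ]
boxnear [500.38730857 411.07819827  90.        ]
box2 [513.35861491 552.28625305  90.        ]
t 2.35 tcp [270.1 563.8 231.9] yaw_y -4.55 z [ 0.001  0.001 -1.   ] F [-1.  -0.2 -0.4] open 85.6
```

Emit:
apply_moves --steps '[0,0,-0.45,-0.93,1,0,1,0,0,0,-0.93,1,0,1,0,0,0,-0.93,1,0,1,0,0,0,-0.93,1,0,1,0,0,0,-0.93,1,0,1,0,0,0,-0.93,1,0,1,0,0,0,-0.93,1,0,1,0,0,0,-0.93,1,0,1,0,0,0,-0.93,1,0,1,0,0,0,-0.93,1,0,1,0,0,0,-0.93,1,0,1,0,0,0,-0.93,1,0,1,0,0,0,-0.93,1,0,1,0,0,0,-0.93,1,0,1,0,0,0,-0.93,1,0,1,0,0,0,-0.93,1,0,1,0,0,0,-0.93,1,0,1,0,0,0,-0.93,1,0,1,0,0,0,-0.93,1,0,1,0,0,0,0,0,0,1]'

```text
t: 4.85
tcp_pos: [651.1, 186.3, 232.9]
tool_rot: [0.0, 0.714, 0.7, 0.002]
ft_force: [-0.4, 0.2, 0.2]
opening: 85.3
```

```bash
python3 -c "
from h import *
rel((655.5,175,100)); rel((655.5,175,22))
"
```

```text
t 4.85 tcp [651.1 186.3 232.9] yaw_y -1.15 z [ 0.003  0.003 -1.   ] F [-0.4  0.2  0.2] open 85.3
units [-0.58  0.21  6.64]
t 4.85 tcp [651.1 186.3 232.9] yaw_y -1.15 z [ 0.003  0.003 -1.   ] F [-0.4  0.2  0.2] open 85.3
units [-0.59  0.2  10.54]
```

Emit:
apply_moves --steps '[0,0,0.2,-0.58,0.2,0,1,0,0,0,0,0,1,1,0,0,0,0,0,1,1,0,0,0,0,0,1,1,0,0,0,0,0,1,1,0,0,0,0,0,1,1,0,0,0,0,0,1,1,0,0,0,0,0,0.4,1,0,0,0,0,0,0,1]'

```text
t: 5.98
tcp_pos: [651.9, 176.3, 92.5]
tool_rot: [-0.002, 0.72, 0.694, 0.0]
ft_force: [0.8, -0.1, 0.2]
opening: 85.9
```

```bash
python3 -c "
from h import *
rel((655.5,175,22))
im=robot.snapshot('scene'); cv2.imwrite('pics/s1.png',cv2.resize(im[200:420,220:460],None,fx=2.5,fy=2.5))
"
```

```text
t 5.97 tcp [651.9 176.3  92.5] yaw_y -2.03 z [-0.003  0.003 -1.   ] F [ 0.8 -0.1  0.2] open 85.9
units [-0.07  0.19  3.52]
```

View pics/s1.png

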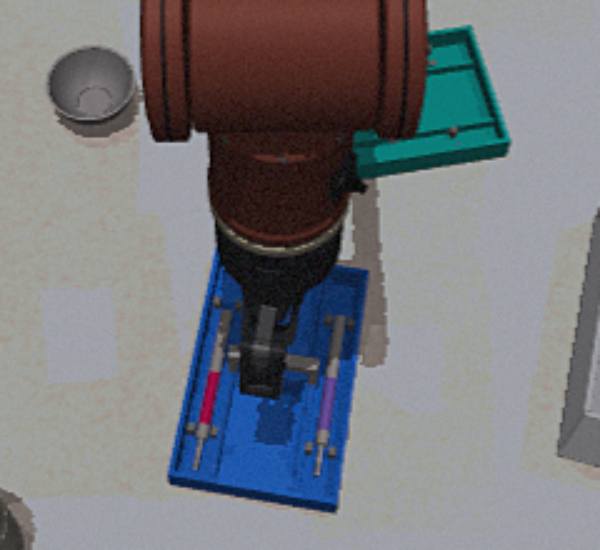

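The gripper is above the tray handle (crop (270,360)), clear of both instruments. Next I go down and close.

Emit:
apply_moves --steps '[0,0,0,-0.07,0.19,0.8,1,0,0,0,0,0,0.8,1,0,0,0,0,0,0.8,1,0,0,0,0,0,0.6,1,0,0,0,0,0,0.3,1,0,0,0,0,0,0,1,0,0,0,0,0,0,-1,0,0,0,0,0,0,-1,0,0,0,0,0,0,-1,0,0,0,0,0,0,-1,0,0,0,0,0,0,-1,0,0,0,0,0,0,-1,0,0,0,0,0,0,-1,0,0,0,0,0,0,-1]'

```text
t: 7.78
tcp_pos: [658.4, 175.2, 25.7]
tool_rot: [-0.0, 0.72, 0.694, 0.002]
ft_force: [1.5, 1.3, -0.2]
opening: 9.1
```

```bash
python3 -c "
from h import *
state()
"
```

```text
t 7.78 tcp [658.4 175.2  25.7] yaw_y -2.04 z [ 0.003  0.004 -1.   ] F [ 1.5  1.3 -0.2] open 9.1
```

Emit:
apply_moves --steps '[0,0,0,0,0,-0.3,-1,0,0,0,0,0,-0.6,-1,0,0,0,0,0,-0.7,-1,0,0,0,0,0,-0.7,-1,0,0,0,0,0,-0.7,-1,0,0,0,0,0,-0.6,-1,0,0,0,0,0,-0.3,-1,0,0,0,0,0,0,-1]'

```text
t: 8.78
tcp_pos: [657.3, 174.8, 108.6]
tool_rot: [-0.001, 0.72, 0.694, 0.002]
ft_force: [0.1, 0.4, -5.3]
opening: 8.4
```

```bash
python3 - <<'E'
from m import *
state()
im=robot.snapshot('scene'); t0=cv2.imread("pics/top0.png"); s0=cv2.imread("pics/scene0.png")
A=cv2.resize(s0[225:390,60:225],None,fx=3.6,fy=3.6,interpolation=2)[:594]
B=cv2.resize(im[180:420,270:470],None,fx=2.4,fy=2.4)[:594]
C=np.zeros((600,1074,3),np.uint8); C[:A.shape[0],:594]=A; C[:B.shape[0],594:]=B; cv2.imwrite("pics/l1.png",cv2.resize(C,None,fx=.74,fy=.74,interpolation=3))
# cradle fit: model edges against top image and scene image green mask
from scipy.optimize import least_squares
def bridge_corners(cam,im,roi):
    k=seg(im,(45,80,30),(85,255,255),roi); n,l,s,_=cv2.connectedComponentsWithStats(k); i=1+s[1:,4].argmax(); k=(l==i).astype(np.uint8)
    h=cv2.convexHull(cv2.findContours(k,0,1)[0][0])
    for e in np.arange(.5,8,.25):
        p=cv2.approxPolyDP(h,e,True)[:,0]
        if len(p)<=4: break
    print(cam,p.tolist()); return p
for cam,im_,roi in(("top",t0,(405,130,90,115)),("scene",s0,(60,270,110,57))):
    for p in bridge_corners(cam,im_,roi): print(at(cam,*p,105)[:2].round(1), end=" ")
    print()
E
```

```text
t 8.78 tcp [657.3 174.8 108.6] yaw_y -2.04 z [ 0.001  0.004 -1.   ] F [ 0.1  0.4 -5.3] open 8.4
top [[435, 159], [482, 165], [482, 184], [433, 177]]
[ 684.5 -128.5] [ 671.2 -244. ] [ 622.5 -242.7] [ 638. -123.] 
scene [[86, 307], [100, 284], [162, 299], [151, 324]]
[ 670.9 -249.8] [ 624.3 -242.5] [ 638.6 -123.1] [ 686.9 -127.2]
```

View pics/l1.png

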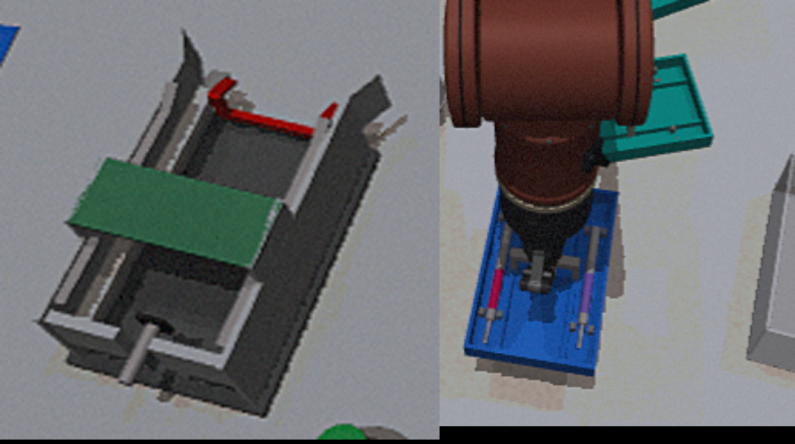

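The tray is lifted level with both instruments in it. The cradle pose agrees between the bridge and teeth measurements: origin about (634.8,-182.6), yaw -7°. Next I carry the tray to a spot in front of the mouth.

Emit:
apply_moves --steps '[0,0,0.3,-0.4,-0.5,-0.2,-1,0,0,0.3,-0.8,-1,-0.2,-1,0,0,0.3,-0.9,-1,-0.1,-1,0,0,0.1,-0.9,-1,0,-1,0,0,0,-0.9,-1,0,-1,0,0,0,-0.9,-1,0,-1,0,0,0,-0.9,-1,0,-1,0,0,0,-0.9,-1,0,-1,0,0,0,-0.9,-1,0,-1,0,0,0,-0.9,-1,0,-1,0,0,0,-0.9,-0.6,0,-1,0,0,0,-0.9,-0.3,0,-1,0,0,0,-0.9,0,0,-1,0,0,0,-0.9,0,0,-1,0,0,0,-0.9,0,0,-1,0,0,0,-0.9,0,0,-1,0,0,0,-0.9,0,0,-1,0,0,0,-0.9,0,0,-1,0,0,0,-0.5,0,0,-1,0,0,0,0,0,0,-1]'

```text
t: 11.32
tcp_pos: [381.2, -132.0, 110.6]
tool_rot: [-0.006, 0.757, 0.653, -0.005]
ft_force: [-0.3, -0.4, -4.3]
opening: 8.5
```

```bash
cat >> h.py <<'E'
O=np.array([634.8,-182.6]); YAW=np.radians(-7.0)
def cr():
    p,Rm=state(); u=np.array([np.cos(YAW),np.sin(YAW)]); v=np.array([-u[1],u[0]]); d=p[:2]-O
    print("cradle x,y",(d@u).round(1),(d@v).round(1),"lift",round(p[2]-25.7,1)); return p,Rm
E
python3 -c "
from h import *
cr()
im=robot.snapshot('scene'); a=im[100:400,50:450]; t=robot.snapshot('top'); cv2.imwrite('pics/p1.png',np.hstack([a,t[120:420,300:700]])[:, :800])
"
```

```text
t 11.32 tcp [ 381.2 -132.   110.6] yaw_y -8.49 z [-0.015  0.002 -1.   ] F [-0.3 -0.4 -4.3] open 8.5
cradle x,y -257.9 19.4 lift 84.9
```

View pics/p1.png

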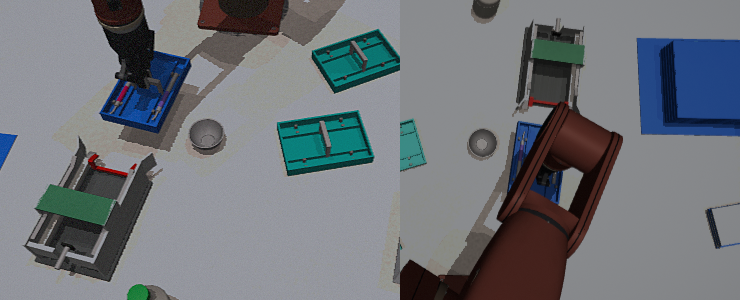

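Emit:
apply_moves --steps '[-0.17,0,-0.25,-0.5,0.5,0.3,-1,0,0,0,-0.45,0.5,0.5,-1,0,0,0,0,0,0.5,-1,0,0,0,0,0,0.3,-1,0,0,0,0,0,0.15,-1,0,0,0,0,0,0,-1,0,0,0,0,0,0,-1]'

```text
t: 12.3
tcp_pos: [398.3, -149.3, 73.8]
tool_rot: [-0.001, 0.749, 0.663, 0.0]
ft_force: [-0.5, -0.3, -4.0]
opening: 8.6
```

```bash
python3 -c "
from m import *
cr()
im=robot.snapshot('scene'); cv2.imwrite('pics/p2.png',cv2.resize(im[140:390,60:270],None,fx=2.4,fy=2.4,interpolation=2))
t=robot.snapshot('top'); cv2.imwrite('pics/p2t.png',t)
"
```

```text
t 12.3 tcp [ 398.3 -149.3   73.8] yaw_y -6.94 z [-0.001  0.002 -1.   ] F [-0.5 -0.3 -4. ] open 8.6
cradle x,y -238.8 4.2 lift 48.1
```

View pics/p2.png

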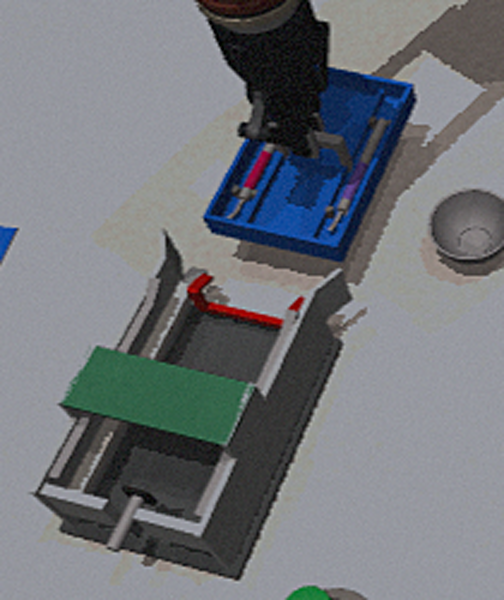

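The tray is level in front of the mouth, with both instruments in place. Nose rim corners are at crop (206,217) and about (344,243). I'll check these against the cradle frame.

```bash
python3 - <<'E'
from m import *
u=np.array([np.cos(YAW),np.sin(YAW)]); v=np.array([-u[1],u[0]])
for a,b in((206,217),(344,243),(413,85)):
    d=at("scene",60+a/2.4,140+b/2.4,72)[:2]-O; print((d@u).round(1),(d@v).round(1))
im=robot.snapshot('scene'); k=seg(im,(100,120,60),(125,255,255),(130,150,120,100)); k=cv2.morphologyEx(k,cv2.MORPH_OPEN,np.ones((3,3)))
ys,xs=np.nonzero(k)
for z in (72,):
    P=np.array([at("scene",x,y,z)[:2]-O for x,y in zip(xs,ys)]); C=np.c_[P@u,P@v]; print(cv2.minAreaRect(C.astype(np.float32)))
E
```

```text
-148.7 -51.8
-153.4 69.5
-327.1 65.5
((-232.03533935546875, 9.554386138916016), (192.0074920654297, 121.93684387207031), 0.27621015906333923)
```

Emit:
apply_moves --steps '[0,0,0,-0.3,0.2,0,-1,0,0,0,0,0.5,0,-1,0,0,0,0,0.5,0,-1,0,0,0,0,0.4,0,-1,0,0,0,0,0.2,0,-1,0,0,0,0,0,0,-1]'

```text
t: 13.2
tcp_pos: [437.0, -161.1, 74.3]
tool_rot: [-0.0, 0.749, 0.663, 0.0]
ft_force: [-0.6, -0.0, -3.2]
opening: 8.5
```

```bash
python3 -c "
from m import *
cr()
im=robot.snapshot('scene'); cv2.imwrite('pics/p3.png',cv2.resize(im[180:380,60:260],None,fx=3,fy=3,interpolation=2))
"
```

```text
t 13.2 tcp [ 437.  -161.1   74.3] yaw_y -6.95 z [-0.     0.001 -1.   ] F [-0.6 -0.  -3.2] open 8.5
cradle x,y -199.0 -2.8 lift 48.6
```

View pics/p3.png

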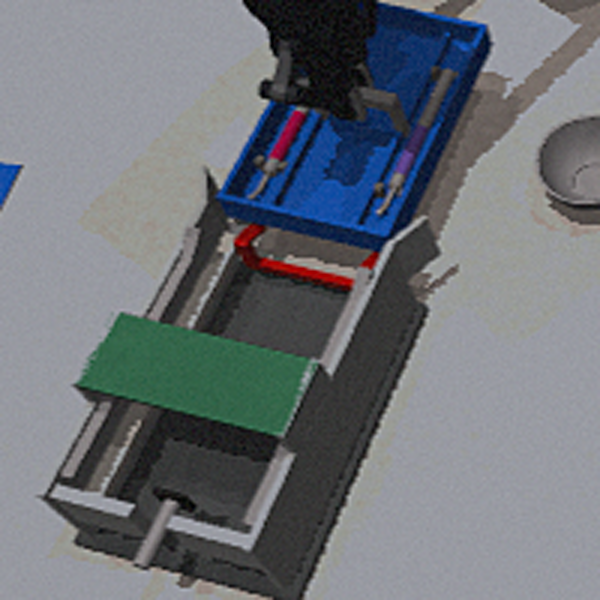

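The nose is at the flares, with rim corners at crop (218,196) and (388,238), just in front of the red teeth at (245,245). I'll compute the lateral offset from those corners.

```bash
python3 - <<'E'
from m import *
u=np.array([np.cos(YAW),np.sin(YAW)]); v=np.array([-u[1],u[0]])
f=lambda a,b,z:(lambda d:((d@u).round(1),(d@v).round(1)))(at("scene",60+a/3,180+b/3,z)[:2]-O)
for q in((218,196,72.5),(388,238,72.5),(490,33,72.5),(245,245,53),(352,283,53)): print(q,f(*q))
# model projection: handle-centred tray at (-199,y) vs picture
for x,y in((-109,60),(-109,-60),(-289,60)):
    w=O+u*x+v*y; p=pix("scene",[*w,72.5]); print((x,y),((p-[60,180])*3).round())
E
```

```text
(218, 196, 72.5) (np.float64(-109.5), np.float64(-61.0))
(388, 238, 72.5) (np.float64(-107.5), np.float64(59.3))
(490, 33, 72.5) (np.float64(-281.8), np.float64(62.8))
(245, 245, 53) (np.float64(-88.8), np.float64(-38.4))
(352, 283, 53) (np.float64(-80.0), np.float64(41.1))
(-109, 60) [390. 236.]
(-109, -60) [219. 197.]
(-289, 60) [490.  24.]
```

Emit:
apply_moves --steps '[0,0,0,0,0.3,0,-1,0,0,0,0,0.4,0,-1,0,0,0,0,0.4,0,-1,0,0,0,0,0.4,0.05,-1,0,0,0,0,0.3,0.03,-1,0,0,0,0,0,0,-1]'

```text
t: 14.0
tcp_pos: [475.1, -165.1, 72.5]
tool_rot: [-0.001, 0.749, 0.663, 0.001]
ft_force: [0.4, 1.1, -4.0]
opening: 8.5
```

```bash
python3 -c "
from m import *
cr()"
```

```text
t 14.0 tcp [ 475.1 -165.1   72.5] yaw_y -6.95 z [-0.     0.002 -1.   ] F [ 0.4  1.1 -4. ] open 8.5
cradle x,y -160.7 -2.1 lift 46.8
```

Emit:
apply_moves --steps '[0,0,0,0,0.4,0,-1,0,0,0,0,0.5,0,-1,0,0,0,0,0.5,0,-1,0,0,0,0,0.5,0,-1,0,0,0,0,0.3,0,-1,0,0,0,0,0,0,-1]'

```text
t: 14.75
tcp_pos: [522.1, -170.8, 72.4]
tool_rot: [-0.001, 0.749, 0.663, 0.001]
ft_force: [-0.4, 2.4, -3.5]
opening: 8.7
```

```bash
python3 -c "
from m import *
cr()"
```

```text
t 14.75 tcp [ 522.1 -170.8   72.4] yaw_y -6.96 z [-0.     0.002 -1.   ] F [-0.4  2.4 -3.5] open 8.7
cradle x,y -113.3 -2.0 lift 46.7
```

Emit:
apply_moves --steps '[0,0,0,0,0.4,0,-1,0,0,0,0,0.5,0,-1,0,0,0,0,0.5,0,-1,0,0,0,0,0.4,0,-1,0,0,0,0,0.2,0,-1,0,0,0,0,0,0,-1,0,0,0,0,0,0.05,-1,0,0,0,0,0,0,-1]'

```text
t: 15.75
tcp_pos: [564.3, -175.9, 71.1]
tool_rot: [-0.001, 0.749, 0.663, 0.001]
ft_force: [0.8, 0.8, -2.8]
opening: 8.6
```

```bash
python3 -c "
from m import *
cr()
im=robot.snapshot('scene'); cv2.imwrite('pics/p4.png',cv2.resize(im[180:380,60:260],None,fx=3,fy=3,interpolation=2))"
```

```text
t 15.75 tcp [ 564.3 -175.9   71.1] yaw_y -6.96 z [-0.     0.002 -1.   ] F [ 0.8  0.8 -2.8] open 8.6
cradle x,y -70.8 -2.0 lift 45.4
```

View pics/p4.png

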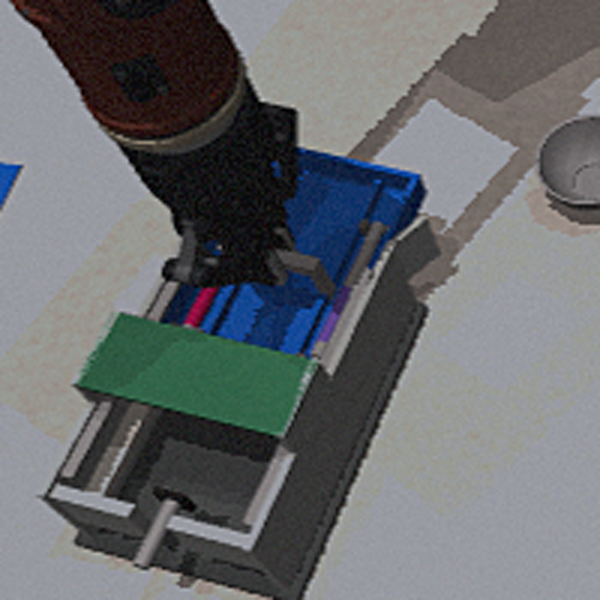

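The tray is between the cheeks with its nose near the bridge. I'll open slightly, rise and back off.

Emit:
apply_moves --steps '[0,0,0,0,0,0,-0.3,0,0,0,0,0,0,-0.3,0,0,0,0,0,0,-0.3,0,0,0,0,0,-0.4,-0.3,0,0,0,0,0,-0.8,-0.3,0,0,0,0,0,-0.8,-0.3,0,0,0,0,0,-0.7,-0.3,0,0,0,0,-0.5,0,-1,0,0,0,0,-1,0,-1,0,0,0,0,-1,0,-1,0,0,0,0,-1,0,-1,0,0,0,0,-1,0,-1,0,0,0,0,-1,0,-1,0,0,0,0,-1,0,-1,0,0,0,0,-0.3,0,-1,0,0,0,0,0,0,-1]'

```text
t: 17.8
tcp_pos: [421.6, -158.7, 129.5]
tool_rot: [0.0, 0.749, 0.663, 0.001]
ft_force: [-0.0, 0.4, 1.2]
opening: 0.0
```

```bash
python3 -c "
from m import *
cr()
im=robot.snapshot('scene'); cv2.imwrite('pics/p5.png',cv2.resize(im[130:380,60:260],None,fx=2.4,fy=2.4,interpolation=2))"
```

```text
t 17.8 tcp [ 421.6 -158.7  129.5] yaw_y -6.97 z [ 0.002  0.    -1.   ] F [-0.   0.4  1.2] open 0.0
cradle x,y -214.5 -2.2 lift 103.8
```

View pics/p5.png

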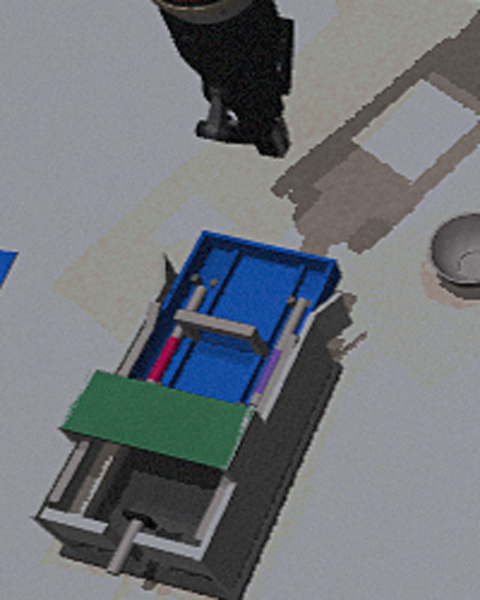

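The tray lies level on the runners with both instruments in, its handle at (220,330) and its tail at (270,255). Now I lower the shut fingers behind the tail.

Emit:
apply_moves --steps '[0,0,0,0.1,0,0.6,-1,0,0,0,0,0,0.8,-1,0,0,0,0,0,0.8,-1,0,0,0,0,0,0.7,-1,0,0,0,0,0,0.4,-1,0,0,0,0,0.3,0.2,-1,0,0,0,0,0.5,0,-1,0,0,0,0,0.4,0,-1,0,0,0,0,0.2,0,-1,0,0,0,0,0.2,0,-1,0,0,0,0,0.2,0,-1,0,0,0,0,0,0,-1]'

```text
t: 19.35
tcp_pos: [462.6, -161.4, 54.5]
tool_rot: [0.001, 0.748, 0.663, 0.001]
ft_force: [0.3, 1.2, 0.0]
opening: 0.2
```

```bash
python3 -c "
from m import *
cr()"
```

```text
t 19.35 tcp [ 462.6 -161.4   54.5] yaw_y -6.9 z [ 0.002  0.    -1.   ] F [0.3 1.2 0. ] open 0.2
cradle x,y -173.5 0.0 lift 28.8
```

Emit:
apply_moves --steps '[0,0,0,0,0.2,-0.1,-1,0,0,0,0,0.3,0,-1,0,0,0,0,0.3,0,-1,0,0,0,0,0.3,0,-1,0,0,0,0,0.3,0,-1,0,0,0,0,0.3,0,-1,0,0,0,0,0.3,0,-1,0,0,0,0,0,0,-1]'

```text
t: 20.35
tcp_pos: [504.5, -166.4, 56.3]
tool_rot: [0.0, 0.748, 0.663, 0.001]
ft_force: [-0.8, 0.9, -0.5]
opening: -0.2
```

```bash
python3 - <<'E'
from m import *
cr()
im=robot.snapshot('scene'); cv2.imwrite('pics/p6.png',cv2.resize(im[180:380,60:260],None,fx=3,fy=3,interpolation=2))
k=seg(im,(100,120,60),(125,255,255),(100,200,110,110)); u=np.array([np.cos(YAW),np.sin(YAW)]); v=np.array([-u[1],u[0]])
ys,xs=np.nonzero(k); P=np.array([at("scene",x,y,69)[:2]-O for x,y in zip(xs,ys)]); C=np.c_[P@u,P@v]; m=abs(C[:,1])<30; print("tail x",np.percentile(C[m,0],[0,1,2]).round(1))
E
```

```text
t 20.35 tcp [ 504.5 -166.4   56.3] yaw_y -6.91 z [ 0.001  0.001 -1.   ] F [-0.8  0.9 -0.5] open -0.2
cradle x,y -131.3 0.2 lift 30.6
tail x [-117.3 -115.7 -114.5]
```

Emit:
apply_moves --steps '[0,0,0,0,0.3,0,-1,0,0,0,0,0.3,0,-1,0,0,0,0,0.2,0,-1,0,0,0,0,0.2,0,-1,0,0,0,0,0.2,0,-1,0,0,0,0,0,0,-1]'

```text
t: 21.15
tcp_pos: [528.2, -169.1, 56.0]
tool_rot: [-0.001, 0.748, 0.663, -0.0]
ft_force: [-1.1, -0.1, 0.6]
opening: -0.0
```

```bash
cat > tail.py <<'E'
from m import *
cr()
im=robot.snapshot('scene'); cv2.imwrite('pics/now.png',cv2.resize(im[180:380,60:260],None,fx=3,fy=3,interpolation=2))
k=seg(im,(100,120,60),(125,255,255),(100,200,110,110)); u=np.array([np.cos(YAW),np.sin(YAW)]); v=np.array([-u[1],u[0]])
ys,xs=np.nonzero(k); P=np.array([at("scene",x,y,69)[:2]-O for x,y in zip(xs,ys)]); C=np.c_[P@u,P@v]; m=abs(C[:,1])<30; print("tail x",np.percentile(C[m,0],[0,1,2]).round(1))
E
python3 tail.py
```

```text
t 21.15 tcp [ 528.2 -169.1   56. ] yaw_y -6.9 z [-0.002  0.002 -1.   ] F [-1.1 -0.1  0.6] open -0.0
cradle x,y -107.4 0.4 lift 30.3
tail x [-93.6 -92.2 -91.2]
```

Emit:
apply_moves --steps '[0,0,0,0,0.15,0,-1,0,0,0,0,0.15,0,-1,0,0,0,0,0,0,-1]'

```text
t: 21.58
tcp_pos: [532.6, -169.5, 55.9]
tool_rot: [-0.003, 0.748, 0.663, -0.002]
ft_force: [-0.7, -0.1, 0.9]
opening: 0.3
```

```bash
python3 tail.py
```

```text
t 21.57 tcp [ 532.6 -169.5   55.9] yaw_y -6.9 z [-0.006  0.002 -1.   ] F [-0.7 -0.1  0.9] open 0.3
cradle x,y -103.0 0.5 lift 30.2
tail x [-88.8 -87.7 -86.6]
```

Emit:
apply_moves --steps '[0,0,0,0,0.15,0,-1,0,0,0,0,0.1,0,-1,0,0,0,0,0,0,-1]'

```text
t: 22.0
tcp_pos: [535.4, -169.7, 55.8]
tool_rot: [-0.005, 0.748, 0.663, -0.003]
ft_force: [-2.2, 0.3, 1.8]
opening: -0.2
```

```bash
python3 tail.py
```

```text
t 22.0 tcp [ 535.4 -169.7   55.8] yaw_y -6.88 z [-0.012  0.004 -1.   ] F [-2.2  0.3  1.8] open -0.2
cradle x,y -100.2 0.7 lift 30.1
tail x [-86.4 -85.1 -84. ]
```

View pics/now.png

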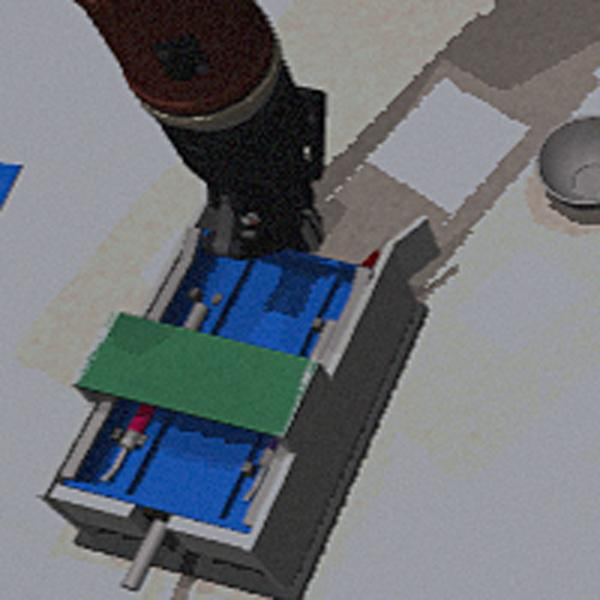

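The tray is under the bridge with the bumper rod pushed out, and a red tooth shows at crop (372,258). I'll compare that tooth numerically with its initial "up" position.

```bash
cat > red.py <<'E'
from m import *
for n,im in(("start",cv2.imread("pics/scene0.png")),("nose in",None),("now",robot.snapshot("scene"))):
    if im is None: im=np.zeros((480,640,3),np.uint8); im[180:380,60:260]=cv2.resize(cv2.imread("pics/p4.png"),(200,200),interpolation=cv2.INTER_AREA)
    k=seg(im,(0,130,60),(8,255,255),(130,245,65,40)); n_,l,s,ce=cv2.connectedComponentsWithStats(k); print(n,[(s[i].tolist(),ce[i].round(1).tolist()) for i in range(1,n_) if s[i,4]>2])
E
python3 red.py
```

```text
start [([138, 254, 10, 9, 42], [142.4, 257.7]), ([141, 265, 3, 4, 5], [142.4, 266.4]), ([180, 264, 6, 6, 19], [183.1, 266.5]), ([146, 266, 32, 10, 83], [161.3, 270.3])]
nose in []
now [([180, 264, 6, 5, 13], [183.1, 266.6])]
```

The tooth is exactly where it was when up, so the catch has snapped. Backing off and rising.

Emit:
apply_moves --steps '[0,0,0,0,-0.3,0,-1,0,0,0,0,-0.6,0,-1,0,0,0,0,-1,0,-1,0,0,0,0,-1,0,-1,0,0,0,0,-0.8,-0.5,-1,0,0,0,0,-0.5,-1,-1,0,0,0,0,0,-1,-1,0,0,0,0,0,-1,-1,0,0,0,0,0,-0.6,-1,0,0,0,0,0,0,-1,0,0,0,0,0,0,-1]'

```text
t: 23.48
tcp_pos: [446.8, -158.3, 139.2]
tool_rot: [-0.003, 0.749, 0.663, -0.001]
ft_force: [0.3, -0.4, -0.0]
opening: 0.2
```

```bash
python3 tail.py; python3 red.py; python3 - <<'E'
from m import *
u=np.array([np.cos(YAW),np.sin(YAW)]); v=np.array([-u[1],u[0]])
im=robot.snapshot("top"); k=seg(im,(100,120,60),(125,255,255),(420,130,65,110)); ys,xs=np.nonzero(k)
C=np.array([at("top",x,y,69)[:2]-O for x,y in zip(xs,ys)]); print("top: x range",(C@u).min().round(1),(C@u).max().round(1),"y",(C@v).min().round(1),(C@v).max().round(1))
im=robot.snapshot("scene"); h=cv2.cvtColor(im,cv2.COLOR_BGR2HSV); R0=slice(245,370),slice(80,200)
print("violet px",cv2.inRange(h,(126,80,50),(150,255,255))[R0].astype(bool).sum(),"magenta px",cv2.inRange(h,(155,120,50),(176,255,255))[R0].astype(bool).sum())
E
```

```text
t 23.48 tcp [ 446.8 -158.3  139.2] yaw_y -6.93 z [-0.006  0.003 -1.   ] F [ 0.3 -0.4 -0. ] open 0.2
cradle x,y -189.5 1.2 lift 113.5
tail x [-89.2 -88.5 -87.8]
start [([138, 254, 10, 9, 42], [142.4, 257.7]), ([141, 265, 3, 4, 5], [142.4, 266.4]), ([180, 264, 6, 6, 19], [183.1, 266.5]), ([146, 266, 32, 10, 83], [161.3, 270.3])]
nose in []
now [([140, 254, 8, 4, 16], [143.9, 255.9]), ([182, 264, 5, 4, 10], [184.2, 265.3])]
top: x range -91.5 90.6 y -52.4 58.7
violet px 9 magenta px 42
```

```bash
python3 -c "
from h import *
print(robot.job_done())"
```

```text
the job is handed in; nothing more can be done
None
```

I slid the blue tray home into the cradle and handed the job in at about 24 s of the 61 s allowed. No verdict comes back, so the result rests on my own checks.

I lifted the tray by its handle and carried it level to the mouth. I slid it in to about 70 mm short of home, let go before the bridge, and pushed it the rest of the way on its tail with shut fingers. Then I backed off and raised the gripper clear.

**Last checks:**
- **Position:** with the gripper away, the tray settled back about 3 mm and stayed there. The scene camera puts its tail at about x = -89 mm, against -90 at home. The top camera puts its ends at -91.5 and +90.6 mm.
- **Catch:** both red teeth show at the height they had at the start, so the catch is up behind the tail.
- **Instruments:** the violet and magenta grips both show inside the cradle area. Only a few violet pixels are visible, because the cradle side hides most of that instrument.
- **Robot:** the wrist force is about zero and the gripper touches nothing.

**Disagreements:**
- **Push force:** it read only about 1 to 3 N at the end, less than the 4 to 12 N expected. I therefore judged the catch by the pictures, not by force.
- **Sideways position:** after release I checked it only roughly. The top camera sees the tray partly hidden, giving y from -52 to +59 mm, but the cheeks leave it only about 2 mm of play each way.

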